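# Clamp a sample bottle on the orbital shaker

## Robot

A 6-joint arm with a two-finger parallel gripper is mounted at the origin on the work surface. World frame = base frame: x ahead of the robot, y to its left, z up, the work surface at z = 0. Lengths are in m, angles in rad, forces in N, time in s.
With the tool pointing down it reaches from about 0.4 to 0.825 m from the base axis. Payload 7 kg.
Tool frame: the origin (TCP) lies at the very end of the fingers, on their centre line; the grasp point (between the pads) lies 19 mm behind it; z points along the fingers, y is the line along which they close (so a half turn about z gives the same grasp; the last joint's range is limited). The gripper opens to 88 mm and grips with 3 to 60 N. Pads are 19 mm wide; open, the fingers measure 130 mm over their backs; the gripper's body (78 mm by 193 mm) begins 47 mm behind the grasp point.
Start: joints at [1.525, 0.359, 0.012, 0, -1.224, -0.288], TCP at [0.221, 0.638, 0.227] pointing down, gripper open.
Joint ranges: [-3.07, 3.07], [-1.43, 2.12], [-1.02, 1.25], [-3.03, 1.67], [-3.05, -0], [-3.03, 3.03]. Speed limits (rad/s): [2.39, 2.39, 3.01, 3.14, 3.14, 3.14].

## Interface

Orientations are given as [roll, pitch, yaw] about the fixed x, y, z axes, in that order (R = Rz(yaw) Ry(pitch) Rx(roll)).
In Python, from station import * gives the robot as it stands.
- The arm moves only by the tool servo_tool, never from a script. Its argument "moves" is a list of rows, each an object of numbers: "jaw": the opening, from 0 (shut) to 1 (fully open); "dx", "dy", "dz": the shift along the world's x, y, z in m; "roll": the turn about the world's z in degrees. A call has exactly 10 rows; each row shifts and turns the commanded pose from where the row before left it; what a row does not reach is not made up. A row lasts 1/8 s, in which the tool goes at most 62.5 mm and 10.7 degrees, less where a joint would pass 70% of its speed; a pose out of reach is approached as far as the arm can. A call with a gripper value outside its range is refused whole. The fingers move at their own pace and stop on an object; "newtons" is the grip in N (left out, the last holds). Time passes only in rows, so rows that do not move let the fingers close, or fill a call up. It gives the time, the measured TCP pose, the force, the opening and the grip force at its end, in the units of the state.
- get_state(): the state, without advancing time (a new reading comes with each control period).
- grab_frame(name): name is "side" or "top" or "wrist"; returns (picture, depth): 480x640x3 uint8, red, green, blue; 480x640 float32, m along the optical axis (not along the pixel's ray), 0 where there is no reading.
- calibration(name): a dict with "intrinsics" (3x3 intrinsics, pixels), "R" (3x3) and "t" (3): a world point X has camera coordinates R X + t. Camera axes: x right, y down, z forward; pixel columns grow to the right and rows downward; lengths in m; the calibration is good to about 2 mm. The wrist camera is an equidistant fisheye: a pixel r from the principal point sees the ray r / f radians off the axis. A picture is of the moment at which its call begins: read the wrist's pose just before it. calibration takes no time and is no camera call; for the wrist camera it gives the pose at the moment of the call.
- job_done(): hands the job in; it is judged then, once.
The state is a dict: "t": time; "q": joint angles; "qd": joint speeds; "joint_efforts": joint torques, N m; "eef_pos": TCP position; "ee_rot": TCP orientation; "force": force on the tool from outside, world axes, zero at the start; "moment": the same for the moment, N m; "width": finger opening in m; "gripper_force": force on a finger pad.
Only numpy, scipy, OpenCV 4.12 (cv2) and the standard library are available. Lean on these libraries where they do the work, as an engineer would, in place of code of your own. Each camera call takes 0.05 s, during which the arm holds its last target. There are 200 camera calls.

## Task

Clamp the amber bottle on the shaker for a run: loosen the wing knob on the sliding jaw, slide the jaw along its slot until its sprung V pad presses the bottle home into the fixed V stop, then turn the knob clockwise again until it is tight. The bottle must stay standing and end up held between pad and stop, and the glassware and rack on the bench must be left where they are.

Things in the scene. Friction and masses are not known exactly. Their poses are not given: they have to be found in the camera images.
- shaker: Orbital shaker, switched off, fixed to the bench: white housing, aluminium platform 260 mm (its x) by 380 mm (its y, the slide direction), top face 92 mm above the bench. Origin on the bench under the platform's centre; z up. A T-slot runs along y on the centre line x = 0. The fixed V stop stands near the +y end, the sliding jaw on the -y side, the bottle between them.
- v_stop (a point): Inner corner of the fixed V stop, at platform height, 150 mm along +y from the platform's centre; axes as the shaker's. Two upright black rubber faces, 44 mm high, 50 mm long, open from it towards -y at 45 degrees either side of the centre line. A bottle that is home touches both faces: its axis is on the centre line, 49.5 mm from the corner on the -y side.
- stop: The fixed V stop, aluminium with rubber faces, bolted to the platform; its inner corner is v_stop. Origin on the platform's top face at its centre.
- jaw (a joint): Travel of the sliding jaw along its slot, m: 0 = fully back, grows towards the V stop, limit 0.140. The relaxed pad meets a bottle that is home at 0.106; from there to 0.116 the pad's springs are compressed. Sliding friction about 3 N with the knob loose; with the knob tight 30 N does not move it.
- jaw_top (a point): Middle of the top edge of the jaw's aluminium upright, 42 mm above the platform. The upright is 72 mm wide and 9 mm thick and stands 57 to 66 mm ahead of the knob's axis (towards the stop), on a sole plate 56 mm wide, 12 mm thick, that lies on the platform under the knob.
- knob (a joint): Angle of the black wing knob on the jaw, rad, about the vertical, seen from above: 0 = fully clockwise (tight); grows counter-clockwise; limit 1.6. The screw bites below 0.7, stiffer towards 0: 0.10 N m when loose, about 0.17 N m to reach 0. Below 0.35 it counts as tight, above 0.8 as loose. It stays where it is left and does not rise or sink.
- knob_grip (a point): Grip point on the knob's vertical axis, 49 mm above the platform (141 mm above the bench), z up; it turns with the knob, y along the wing. The wing is a bar 54 mm long (y), 14 mm thick (x, the faces to grip), 37 to 59 mm above the platform, on a hub of 27 mm diameter over a boss of 30 mm whose top is 24 mm above the platform. At knob value 0.6 the wing lies along the slot.
- pad_corner (a point): Inner corner of the V between the two black rubber faces of the jaw's pad, 24 mm above the platform. The faces are 40 mm high, 44 mm long, and open towards the V stop (+y) at 50 degrees either side of the centre line, so they reach 28 mm ahead of the corner. Relaxed, the corner is 94 mm ahead of the knob's axis. Two springs behind the pad, 0.8 N per mm together, let it give 10 mm.
- pad: The jaw's sprung pad, which carries pad_corner; origin 13 mm behind that corner, at platform height.
- bottle: Closed amber glass bottle with black cap and paper label, standing loose on the platform between jaw and V stop, up to 15 mm short of home and up to 8 mm off the centre line: 70 mm diameter up to 77 mm height, 125 mm high in all, about 0.3 kg. Origin at the centre of its underside.
- bottle_base (a point): Centre of the bottle's underside.
- flask: Bystander: stoppered glass volumetric flask with a long neck, 68 mm diameter, 186 mm high, on the bench. Origin at the centre of its underside.
- rack: Bystander: blue plastic tube rack, 105 x 210 x 40 mm, lying on the bench. Origin at the centre of its underside.
- beaker: Bystander: glass beaker, 72 mm diameter at the rim, 92 mm high, on the bench. Origin at the centre of its underside.
- vial: Bystander: small amber jar with white cap, 44 mm diameter, 75 mm high, on the bench. Origin at the centre of its underside.
Not all that is in view belongs to the job. Leave any blue look-alike of the bottle alone.

How it is judged:
By the outcome, as a careful person would: the job done as asked, in the order asked, and still so for the second after the job is handed in, with the robot touching nothing.
It also fails if it takes over 48 s, if anything falls off the work surface, if the arm or the gripper's body presses on something with over 40 N, if the wrist force passes 120 N, or if a joint passes its speed limit or range.

## Working session

There is one attempt and no reset: what is moved stays moved. The work goes in short steps, Python scripts to look and compute and a tool call to move; the robot and the scene stay as the last step left them, time stands still between calls to the robot, and variables do not carry over. Pictures are saved under pics/ and viewed, at most 10 in all, crops included, and the job is handed in when it is done.

Besides the shell and the picture viewer there is one more tool, called after "Emit:" as name(argument=value, ...) on one line, values as JSON. servo_tool: Moves the arm, as the interface text tells. Its arguments: {"type":"object","properties":{"moves":{"type":"array","items":{"type":"object","properties":{"jaw":{"type":"number"},"dx":{"type":"number"},"dy":{"type":"number"},"dz":{"type":"number"},"roll":{"type":"number"}}}},"newtons":{"type":"number"}},"required":["moves"]}

```bash
mkdir -p pics; cat > h.py <<'E'
from station import *
import numpy as np, cv2
def save(n,f):
    im,d=grab_frame(n); cv2.imwrite(f'pics/{f}.png',im[:,:,::-1]); np.save(f'{f}.npy',d); return im,d
def world(n,d,u,v,z=None):
    c=calibration(n);K=np.array(c['intrinsics']);R=np.array(c['R']);t=np.array(c['t'])
    r=np.linalg.inv(K)@[u,v,1.]; o=-R.T@t; w=R.T@r
    s=d[int(v),int(u)] if z is None else (z-o[2])/w[2]
    return o+s*w
E
python3 - <<'E'
from h import *
save('top','top0');save('side','side0')
s=get_state();print(s['t'],s['eef_pos'],s['ee_rot'],s['width'])
for n in('top','side'):
    c=calibration(n);print(n,-np.array(c['R']).T@np.array(c['t']))
E
```

```text
0.1 [0.22103825 0.63734231 0.22574095] [ 3.14014260e+00 -1.39098495e-04 -3.33893273e-01] 0.08766771693745845
top [ 0.37186061 -0.0185851   1.62894238]
side [ 0.35563876 -0.90573809  0.59964475]
```

View pics/top0.png

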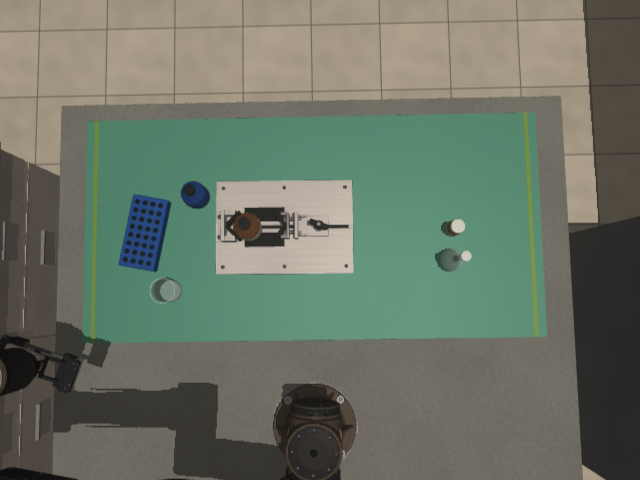

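View pics/side0.png

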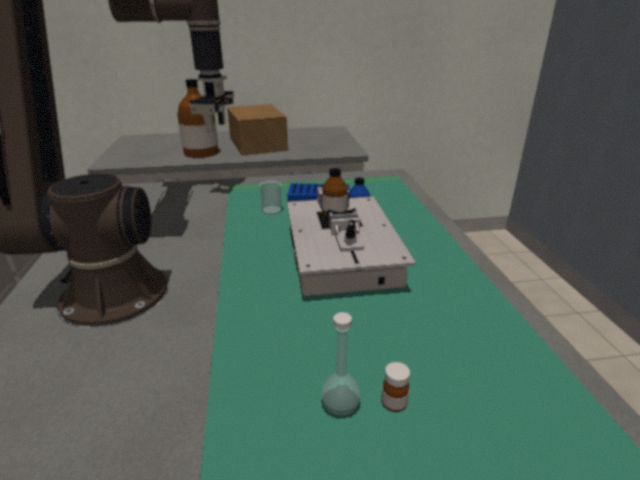

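Top view: the shaker platform spans columns 216–353 and rows 180–273, with slide +y to the left. The amber bottle is at (247,226) and the knob at about (317,225). Possible mix-ups are the blue look-alike (195,194), the amber vial (456,228), and the big amber bottle on the other table (side view 198,125). I choose the one on the platform and check it in a close crop.

```bash
python3 - <<'E'
from h import *
im=cv2.imread('pics/top0.png')
cv2.imwrite('pics/crop1.png',cv2.resize(im[172:282,208:362],None,fx=5,fy=5,interpolation=cv2.INTER_CUBIC))
d=np.load('top0.npy')
P=[world('top',d,u,v,0.092) for u,v in((223,188),(347,187),(348,266),(223,267),(284,187),(285,267))]
for p in P: print(p.round(4))
print(world('top',d,300,255), world('top',d,317,224))
E
```

```text
[0.6719 0.2448 0.092 ]
[ 0.6683 -0.1017  0.092 ]
[ 0.448  -0.0997  0.092 ]
[0.4509 0.245  0.092 ]
[0.6715 0.074  0.092 ]
[0.4481 0.0738 0.092 ]
[0.4808217  0.03212346 0.08769421] [ 0.55912681 -0.01643778  0.14538355]
```

View pics/crop1.png

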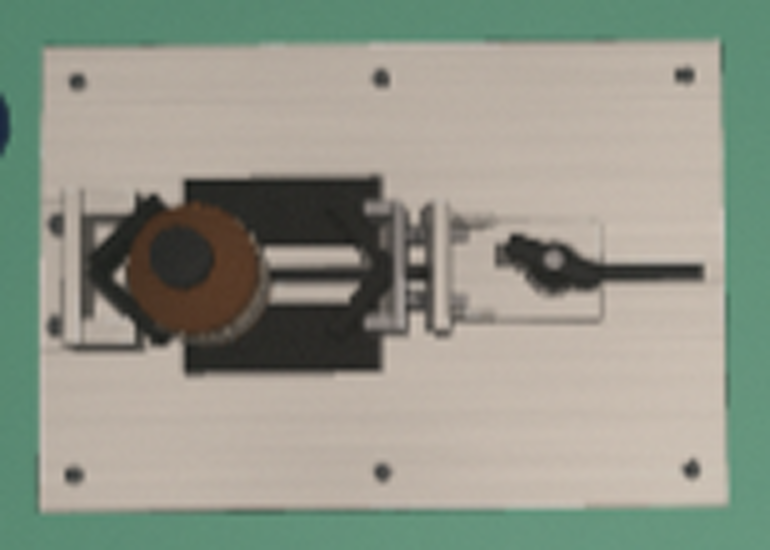

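The crop shows the amber bottle with its black cap (crop 180,257), off home, and the jaw upright at crop (440,268). The knob's silver centre is at (553,260), with the wing running from (508,245) to (598,274). It's turned about 0.3 rad clockwise of the slot, so the knob is at about 0.3 (tight). I'm moving above the knob.

Emit:
servo_tool(moves=[{"dx":0.015,"dy":-0.03,"dz":0.03,"roll":-6,"jaw":1},{"dx":0.024,"dy":-0.047,"dz":0.03,"roll":-6,"jaw":1},{"dx":0.024,"dy":-0.047,"dz":0.02,"roll":-6,"jaw":1},{"dx":0.024,"dy":-0.047,"dz":0,"roll":-6,"jaw":1},{"dx":0.024,"dy":-0.047,"dz":0,"roll":-6,"jaw":1},{"dx":0.024,"dy":-0.047,"dz":0,"roll":-6,"jaw":1},{"dx":0.024,"dy":-0.047,"dz":0,"roll":-6,"jaw":1},{"dx":0.024,"dy":-0.047,"dz":0,"roll":-6,"jaw":1},{"dx":0.024,"dy":-0.047,"dz":0,"roll":-6,"jaw":1},{"dx":0.024,"dy":-0.047,"dz":0,"roll":-6,"jaw":1}])

```text
t: 1.35
eef_pos: [0.4524, 0.183, 0.3065]
ee_rot: [3.142, 0.0, -1.384]
force: [0.7, 0.2, 0.4]
width: 0.0877
gripper_force: 0.0
```

Emit:
servo_tool(moves=[{"dx":0.024,"dy":-0.047,"dz":0,"roll":-6,"jaw":0.6},{"dx":0.024,"dy":-0.047,"dz":0,"roll":-6,"jaw":0.6},{"dx":0.024,"dy":-0.047,"dz":0,"roll":-6,"jaw":0.6},{"dx":0.024,"dy":-0.047,"dz":0,"roll":-6,"jaw":0.6},{"dx":0.012,"dy":-0.018,"dz":-0.02,"roll":-4,"jaw":0.6},{"dz":-0.03,"jaw":0.6},{"dz":-0.03,"jaw":0.6},{"dz":-0.01,"jaw":0.6},{"jaw":0.6},{"jaw":0.6}])

```text
$.moves[5]: bad value
```

```bash
python3 - <<'E'
from h import *
s=get_state();print(s['t'],s['eef_pos'],s['ee_rot'],s['width'],s['q'])
c=calibration('wrist');print(c)
save('wrist','w1')
d=np.load('top0.npy');print(world('top',d,318.6,224.0,.151))
E
```

```text
1.35 [0.4524457  0.18303285 0.30650342] [ 3.14151746e+00  1.19963770e-04 -1.38414774e+00] 0.08774576873136404 [ 7.88165703e-01 -1.16720103e-04 -2.52637568e-01 -1.46093627e-04
 -1.31826959e+00 -6.01480611e-01]
{'intrinsics': array([[371.64829954,   0.        , 317.17466339],
       [  0.        , 371.64829954, 237.73150312],
       [  0.        ,   0.        ,   1.        ]]), 'R': array([[-9.82636678e-01, -1.85537897e-01,  9.20387303e-04],
       [-1.77034420e-01,  9.39062649e-01,  2.94652602e-01],
       [-5.55335254e-02,  2.89373514e-01, -9.55603996e-01]]), 't': array([ 0.47681171, -0.15351288,  0.43998859])}
[ 0.55834314 -0.02071062  0.151     ]
```

View pics/w1.png

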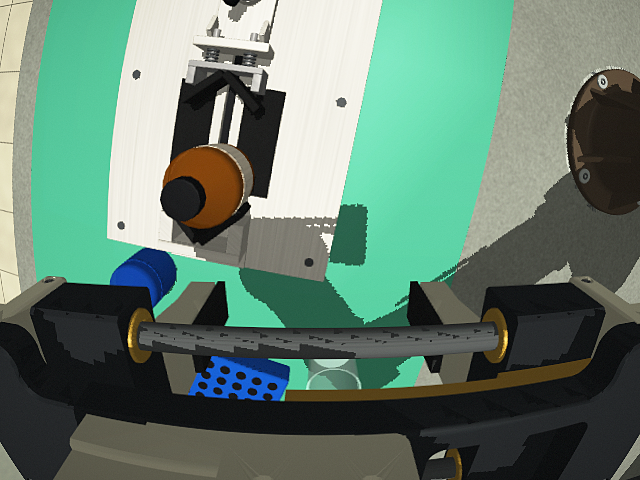

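The wrist view shows the platform with the bottle cap at (183,200). The knob is only just in frame at (235,0), so I go on towards it and look again.

Emit:
servo_tool(moves=[{"dx":0.024,"dy":-0.03,"dz":0,"roll":-6,"jaw":0.6},{"dx":0.024,"dy":-0.03,"dz":0,"roll":-6,"jaw":0.6},{"dx":0.024,"dy":-0.03,"dz":0,"roll":-6,"jaw":0.6},{"dx":0.024,"dy":-0.03,"dz":0,"roll":-6,"jaw":0.6},{"dx":0.01,"dy":-0.02,"dz":0,"roll":-4,"jaw":0.6},{"dx":0,"dy":0,"dz":0,"roll":0,"jaw":0.6},{"dx":0,"dy":0,"dz":0,"roll":0,"jaw":0.6},{"dx":0,"dy":0,"dz":0,"roll":0,"jaw":0.6},{"dx":0,"dy":0,"dz":0,"roll":0,"jaw":0.6},{"dx":0,"dy":0,"dz":0,"roll":0,"jaw":0.6}])

```text
t: 2.65
eef_pos: [0.558, 0.0451, 0.3067]
ee_rot: [-3.141, 0.0, -1.869]
force: [-0.9, 0.5, 0.0]
width: 0.0526
gripper_force: 0.0
```

```bash
python3 - <<'E'
from h import *
s=get_state();print(s['t'],s['eef_pos'],s['ee_rot'],s['width'],s['q'])
c=calibration('wrist');np.savez('w2c',**c)
im,d=save('wrist','w2')
c=np.load('w2c.npz');p=c['R']@[.558,-.02,.151]+c['t']
r=np.hypot(*p[:2]);th=np.arctan2(r,p[2]);K=c['intrinsics']
u=K[0,2]+K[0,0]*th*p[0]/r;v=K[1,2]+K[0,0]*th*p[1]/r;print(u,v)
x0,y0=int(max(0,u-100)),int(max(0,v-75));print(x0,y0)
cv2.imwrite('pics/w2c.png',cv2.resize(im[y0:y0+150,x0:x0+200,::-1],None,fx=4,fy=4,interpolation=cv2.INTER_CUBIC))
E
```

```text
2.65 [0.55803968 0.04512784 0.30672243] [-3.14135489e+00  2.12918815e-04 -1.86885852e+00] 0.052593777070673364 [ 4.30359278e-01  1.26182857e-01 -1.15270871e-01 -6.25194371e-07
 -1.32902343e+00 -7.28421343e-01]
292.1780928955806 147.33428429699978
192 72
```

View pics/w2c.png

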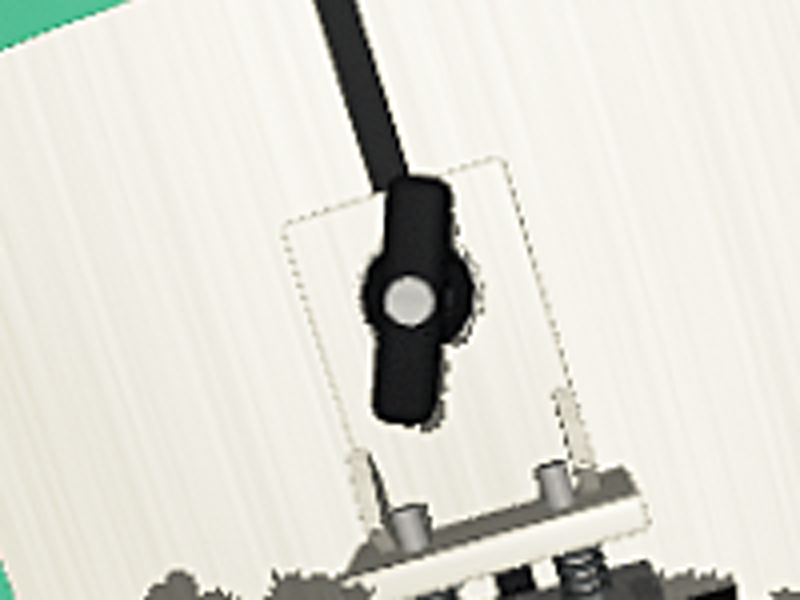

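The wing is clear: its centre is at crop (409,300) and its ends at about (420,180) and (405,420). The slot runs from (337,5) to (390,182). Next I turn these into world coordinates.

```bash
cat >> h.py <<'E'
def wpix(c,u,v,z):
    K=c['intrinsics'];a=np.array([u-K[0,2],v-K[1,2]]);r=np.hypot(*a);th=r/K[0,0]
    ray=np.array([*(a/r*np.sin(th)),np.cos(th)]);o=-c['R'].T@c['t'];w=c['R'].T@ray
    return o+(z-o[2])/w[2]*w
E
python3 - <<'E'
from h import *
c=np.load('w2c.npz')
f=lambda x,y,z:wpix(c,192+x/4,72+y/4,z)
k=f(409,300,.151);a=f(420,180,.151);b=f(405,422,.151)
s0=f(337,5,.092);s1=f(390,182,.092)
e0=f(282,225,.104);e1=f(503,158,.104)
for p in(k,a,b,s0,s1,e0,e1):print(p.round(4))
print(np.linalg.norm(a-b),'wing',np.degrees(np.arctan2(*(b-a)[[1,0]])),'slot',np.degrees(np.arctan2(*(s1-s0)[[1,0]])),'sole',np.degrees(np.arctan2(*(e1-e0)[[1,0]]))+90,np.linalg.norm(e1-e0))
E
```

```text
[ 0.5563 -0.0197  0.151 ]
[ 0.5464 -0.0433  0.151 ]
[0.565  0.0049 0.151 ]
[ 0.5553 -0.0946  0.092 ]
[ 0.5561 -0.0475  0.092 ]
[ 0.5834 -0.0452  0.104 ]
[ 0.5279 -0.0444  0.104 ]
0.05160659934477053 wing 68.94625463944388 slot 88.92056261344766 sole 269.1695958129311 0.05553031504681235
```

The knob is at (0.557, −0.020) and the slot's yaw is −1°. The wing is at 69°, so the knob reads about 0.25. The measured wing is 52 mm and the sole 55.5 mm, which agree with the given sizes. Now I turn to −111°, descend to a tip height of 0.132 (above the hub top at 0.129) and grip.

Emit:
servo_tool(moves=[{"dx":-0.001,"dy":-0.04,"dz":-0.02,"roll":-4,"jaw":0.6},{"dx":0,"dy":-0.025,"dz":-0.04,"roll":0,"jaw":0.6},{"dx":0,"dy":0,"dz":-0.04,"roll":0,"jaw":0.6},{"dx":0,"dy":0,"dz":-0.04,"roll":0,"jaw":0.6},{"dx":0,"dy":0,"dz":-0.025,"roll":0,"jaw":0.6},{"dx":0,"dy":0,"dz":-0.01,"roll":0,"jaw":0.6},{"dx":0,"dy":0,"dz":0,"roll":0,"jaw":0.6},{"dx":0,"dy":0,"dz":0,"roll":0,"jaw":0},{"dx":0,"dy":0,"dz":0,"roll":0,"jaw":0},{"dx":0,"dy":0,"dz":0,"roll":0,"jaw":0}], newtons=45)

```text
t: 3.95
eef_pos: [0.5575, -0.0202, 0.1322]
ee_rot: [-3.141, 0.001, -1.939]
force: [-0.2, -0.0, 0.3]
width: 0.0281
gripper_force: 0.0
```

Emit:
servo_tool(moves=[{"dx":0,"dy":0,"dz":0,"roll":0,"jaw":0},{"dx":0,"dy":0,"dz":0,"roll":0,"jaw":0},{"dx":0,"dy":0,"dz":0,"roll":0,"jaw":0},{"dx":0,"dy":0,"dz":0,"roll":0,"jaw":0},{"dx":0,"dy":0,"dz":0,"roll":0,"jaw":0},{"dx":0,"dy":0,"dz":0,"roll":2,"jaw":0},{"dx":0,"dy":0,"dz":0,"roll":2,"jaw":0},{"dx":0,"dy":0,"dz":0,"roll":2,"jaw":0},{"dx":0,"dy":0,"dz":0,"roll":2,"jaw":0},{"dx":0,"dy":0,"dz":0,"roll":0,"jaw":0}])

```text
t: 5.2
eef_pos: [0.5583, -0.0203, 0.1324]
ee_rot: [-3.139, 0.0, -1.799]
force: [5.2, -2.5, 5.6]
width: 0.0136
gripper_force: 62.9
```

Gripped at 13.6 mm, which is the wing's thickness. I'm loosening to a knob value of about 1.1.

Emit:
servo_tool(moves=[{"dx":0,"dy":0,"dz":0,"roll":6,"jaw":0},{"dx":0,"dy":0,"dz":0,"roll":6,"jaw":0},{"dx":0,"dy":0,"dz":0,"roll":6,"jaw":0},{"dx":0,"dy":0,"dz":0,"roll":6,"jaw":0},{"dx":0,"dy":0,"dz":0,"roll":6,"jaw":0},{"dx":0,"dy":0,"dz":0,"roll":6,"jaw":0},{"dx":0,"dy":0,"dz":0,"roll":6,"jaw":0},{"dx":0,"dy":0,"dz":0,"roll":0,"jaw":0},{"dx":0,"dy":0,"dz":0,"roll":0,"jaw":0},{"dx":0,"dy":0,"dz":0,"roll":0,"jaw":0}])

```text
t: 6.45
eef_pos: [0.558, -0.0204, 0.1323]
ee_rot: [-3.14, -0.001, -1.066]
force: [3.4, -3.0, 6.3]
width: 0.0136
gripper_force: 63.0
```

```bash
python3 - <<'E'
from h import *
s=get_state();print(s['t'],s['eef_pos'],np.degrees(s['ee_rot']),s['force'],s['moment'],s['width'])
im,d=save('top','top1')
cv2.imwrite('pics/crop2.png',cv2.resize(im[172:282,208:362,::-1],None,fx=5,fy=5,interpolation=cv2.INTER_CUBIC))
E
```

```text
6.45 [ 0.55798736 -0.02039264  0.13229752] [-1.79922970e+02 -6.00606276e-02 -6.10893469e+01] [ 3.44241364 -3.03083578  6.34557226] [-0.94519681 -1.26265018  0.05345981] 0.013596414402606852
```

View pics/crop2.png

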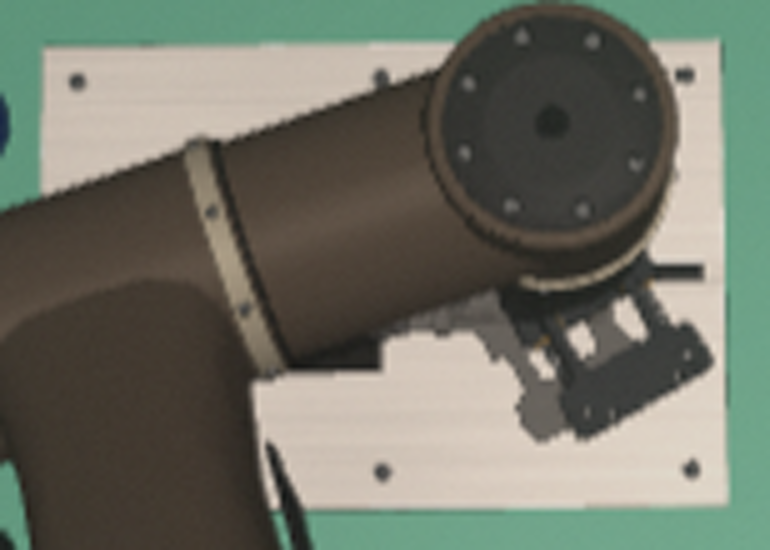

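The knob turned with the tool, with the wing now at 119° (knob about 1.1, loose). The arm hides the bottle in this view, so I slide by feel. Contact with the bottle at home should come when the knob is at y≈0.034 (jaw 0.106).

Emit:
servo_tool(moves=[{"dx":0,"dy":0.003,"dz":0,"roll":0,"jaw":0},{"dx":0,"dy":0.004,"dz":0,"roll":0,"jaw":0},{"dx":0,"dy":0.004,"dz":0,"roll":0,"jaw":0},{"dx":0.001,"dy":0.004,"dz":0,"roll":0,"jaw":0},{"dx":0,"dy":0.004,"dz":0,"roll":0,"jaw":0},{"dx":0,"dy":0.004,"dz":0,"roll":0,"jaw":0},{"dx":0,"dy":0.004,"dz":0,"roll":0,"jaw":0},{"dx":0,"dy":0.003,"dz":0,"roll":0,"jaw":0},{"dx":0,"dy":0,"dz":0,"roll":0,"jaw":0},{"dx":0,"dy":0,"dz":0,"roll":0,"jaw":0}])

```text
t: 7.75
eef_pos: [0.5583, 0.0098, 0.1323]
ee_rot: [-3.141, -0.0, -1.066]
force: [0.7, -0.6, 8.0]
width: 0.0133
gripper_force: 63.0
```

Emit:
servo_tool(moves=[{"dx":0,"dy":0.002,"dz":0,"roll":0,"jaw":0},{"dx":0,"dy":0.002,"dz":0,"roll":0,"jaw":0},{"dx":0,"dy":0.002,"dz":0,"roll":0,"jaw":0},{"dx":0,"dy":0.002,"dz":0,"roll":0,"jaw":0},{"dx":0,"dy":0.002,"dz":0,"roll":0,"jaw":0},{"dx":0,"dy":0.002,"dz":0,"roll":0,"jaw":0},{"dx":0,"dy":0.002,"dz":0,"roll":0,"jaw":0},{"dx":0,"dy":0.002,"dz":0,"roll":0,"jaw":0},{"dx":0,"dy":0.002,"dz":0,"roll":0,"jaw":0},{"dx":0,"dy":0.002,"dz":0,"roll":0,"jaw":0}])

```text
t: 9.0
eef_pos: [0.5584, 0.0291, 0.1323]
ee_rot: [3.142, -0.001, -1.066]
force: [2.7, -5.2, 7.2]
width: 0.0134
gripper_force: 63.0
```

```bash
python3 - <<'E'
from h import *
s=get_state();print(s['t'],s['eef_pos'],np.degrees(s['ee_rot']),s['force'],s['width'])
im,d=save('side','s1')
cv2.imwrite('pics/s1c.png',cv2.resize(im[150:300,260:430,::-1],None,fx=4,fy=4,interpolation=cv2.INTER_CUBIC))
E
```

```text
9.0 [0.55838434 0.02911463 0.13230666] [ 1.79995294e+02 -6.79637436e-02 -6.10928130e+01] [ 2.73947731 -5.22042177  7.23548273] 0.013411244655713268
```

View pics/s1c.png

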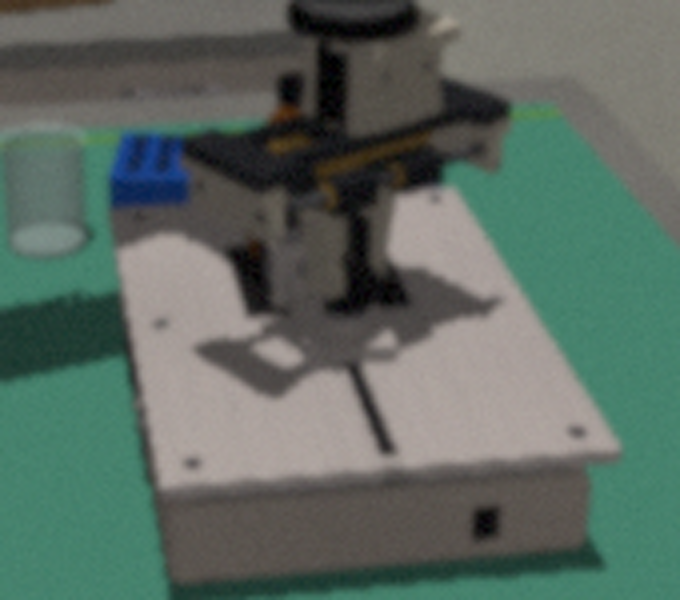

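The jaw is sliding with the gripper, the cap is upright behind it at crop (290,85), and the bystanders are in place. I carry on in small steps and watch the force.

Emit:
servo_tool(moves=[{"dx":0,"dy":0.001,"dz":0,"roll":0,"jaw":0},{"dx":0,"dy":0.001,"dz":0,"roll":0,"jaw":0},{"dx":0,"dy":0.001,"dz":0,"roll":0,"jaw":0},{"dx":0,"dy":0.001,"dz":0,"roll":0,"jaw":0},{"dx":0,"dy":0.001,"dz":0,"roll":0,"jaw":0},{"dx":0,"dy":0,"dz":0,"roll":0,"jaw":0},{"dx":0,"dy":0,"dz":0,"roll":0,"jaw":0},{"dx":0,"dy":0,"dz":0,"roll":0,"jaw":0},{"dx":0,"dy":0,"dz":0,"roll":0,"jaw":0},{"dx":0,"dy":0,"dz":0,"roll":0,"jaw":0}])

```text
t: 10.3
eef_pos: [0.5584, 0.0336, 0.1323]
ee_rot: [3.141, -0.002, -1.066]
force: [3.7, -7.0, 7.4]
width: 0.014
gripper_force: 63.0
```

Emit:
servo_tool(moves=[{"dx":0,"dy":0.001,"dz":0,"roll":0,"jaw":0},{"dx":0,"dy":0.001,"dz":0,"roll":0,"jaw":0},{"dx":0,"dy":0.001,"dz":0,"roll":0,"jaw":0},{"dx":0,"dy":0,"dz":0,"roll":0,"jaw":0},{"dx":0,"dy":0,"dz":0,"roll":0,"jaw":0},{"dx":0,"dy":0,"dz":0,"roll":0,"jaw":0},{"dx":0,"dy":0,"dz":0,"roll":0,"jaw":0},{"dx":0,"dy":0,"dz":0,"roll":0,"jaw":0},{"dx":0,"dy":0,"dz":0,"roll":0,"jaw":0},{"dx":0,"dy":0,"dz":0,"roll":0,"jaw":0}])

```text
t: 11.55
eef_pos: [0.5584, 0.0369, 0.1323]
ee_rot: [3.141, -0.001, -1.066]
force: [2.0, -5.0, 7.9]
width: 0.0137
gripper_force: 63.0
```

Emit:
servo_tool(moves=[{"dx":0,"dy":0.001,"dz":0,"roll":0,"jaw":0},{"dx":0,"dy":0.001,"dz":0,"roll":0,"jaw":0},{"dx":0,"dy":0.001,"dz":0,"roll":0,"jaw":0},{"dx":0,"dy":0,"dz":0,"roll":0,"jaw":0},{"dx":0,"dy":0,"dz":0,"roll":0,"jaw":0},{"dx":0,"dy":0,"dz":0,"roll":0,"jaw":0},{"dx":0,"dy":0,"dz":0,"roll":0,"jaw":0},{"dx":0,"dy":0,"dz":0,"roll":0,"jaw":0},{"dx":0,"dy":0,"dz":0,"roll":0,"jaw":0},{"dx":0,"dy":0,"dz":0,"roll":0,"jaw":0}])

```text
t: 12.8
eef_pos: [0.5584, 0.0398, 0.1323]
ee_rot: [3.141, -0.001, -1.066]
force: [3.5, -5.3, 7.0]
width: 0.014
gripper_force: 63.0
```

```bash
python3 - <<'E'
from h import *
F=[]
c=calibration('wrist');np.savez('w3c',**c)
im,d=save('wrist','w3')
for i in range(3): grab_frame('side'); F.append(get_state()['force'])
print(np.mean(F,0),np.std(F,0),get_state()['eef_pos'])
im,d=save('top','top2')
E
```

```text
[ 2.73522188 -5.05258936  7.35696028] [0.56517592 0.12914998 0.43668661] [0.55840205 0.03975749 0.13228478]
```

View pics/top2.png

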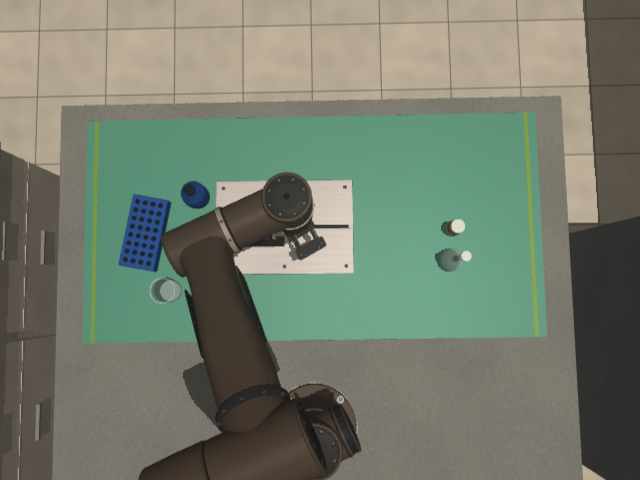

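Emit:
servo_tool(moves=[{"dx":0,"dy":0.001,"dz":0,"roll":0,"jaw":0},{"dx":0,"dy":0.001,"dz":0,"roll":0,"jaw":0},{"dx":0,"dy":0,"dz":0,"roll":0,"jaw":0},{"dx":0,"dy":0,"dz":0,"roll":0,"jaw":0},{"dx":0,"dy":0,"dz":0,"roll":0,"jaw":0},{"dx":0,"dy":0,"dz":0,"roll":0,"jaw":0},{"dx":0,"dy":0,"dz":0,"roll":0,"jaw":0},{"dx":0,"dy":0,"dz":0,"roll":0,"jaw":0},{"dx":0,"dy":0,"dz":0,"roll":0,"jaw":0},{"dx":0,"dy":0,"dz":0,"roll":0,"jaw":0}])

```text
t: 14.3
eef_pos: [0.5584, 0.0415, 0.1323]
ee_rot: [3.141, -0.002, -1.066]
force: [3.2, -6.2, 7.1]
width: 0.0138
gripper_force: 63.0
```

```bash
python3 - <<'E'
from h import *
F=[]
im,d=save('side','s2')
for i in range(3): grab_frame('side'); F.append(get_state()['force'])
print(np.mean(F,0),np.std(F,0),get_state()['eef_pos'])
a=cv2.imread('pics/s1.png')[140:260,280:420];b=im[140:260,280:420,::-1]
cv2.imwrite('pics/s2c.png',cv2.resize(np.hstack([a,b]),(800,343),interpolation=cv2.INTER_CUBIC))
E
```

```text
[ 3.19075376 -7.18011632  7.42621907] [0.49003801 0.55796758 0.18652235] [0.55844017 0.04152031 0.13231163]
```

View pics/s2c.png

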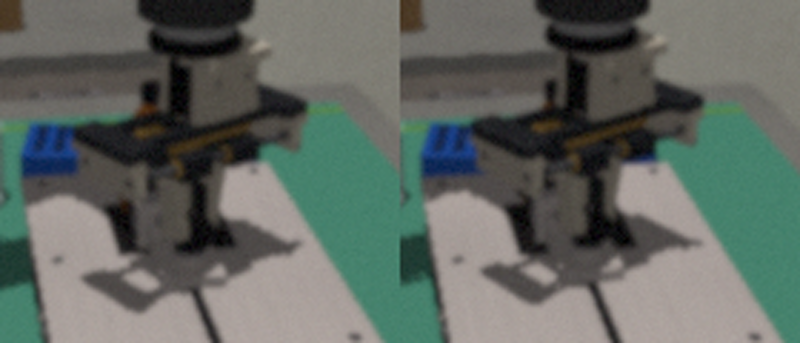

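Force rises about 2 N over 1.8 mm, matching the 0.8 N/mm springs plus friction. So the pad is about 5–8 mm compressed with the bottle home. The cap is upright. Tightening clockwise by 58°.

Emit:
servo_tool(moves=[{"dx":0,"dy":0,"dz":0,"roll":-6,"jaw":0},{"dx":0,"dy":0,"dz":0,"roll":-6,"jaw":0},{"dx":0,"dy":0,"dz":0,"roll":-6,"jaw":0},{"dx":0,"dy":0,"dz":0,"roll":-6,"jaw":0},{"dx":0,"dy":0,"dz":0,"roll":-6,"jaw":0},{"dx":0,"dy":0,"dz":0,"roll":-6,"jaw":0},{"dx":0,"dy":0,"dz":0,"roll":-6,"jaw":0},{"dx":0,"dy":0,"dz":0,"roll":-6,"jaw":0},{"dx":0,"dy":0,"dz":0,"roll":-5,"jaw":0},{"dx":0,"dy":0,"dz":0,"roll":0,"jaw":0}])

```text
t: 15.75
eef_pos: [0.5588, 0.0416, 0.1323]
ee_rot: [-3.14, -0.001, -1.993]
force: [4.4, -6.5, 6.5]
width: 0.0137
gripper_force: 62.9
```

Emit:
servo_tool(moves=[{"dx":0,"dy":0,"dz":0,"roll":-2,"jaw":0},{"dx":0,"dy":0,"dz":0,"roll":-2,"jaw":0},{"dx":0,"dy":0,"dz":0,"roll":-1,"jaw":0},{"dx":0,"dy":0,"dz":0,"roll":0,"jaw":0},{"dx":0,"dy":0,"dz":0,"roll":0,"jaw":0},{"dx":0,"dy":0,"dz":0,"roll":0,"jaw":0},{"dx":0,"dy":0,"dz":0,"roll":0,"jaw":0},{"dx":0,"dy":0,"dz":0,"roll":0,"jaw":0},{"dx":0,"dy":0,"dz":0,"roll":0,"jaw":0},{"dx":0,"dy":0,"dz":0,"roll":0,"jaw":0}])

```text
t: 17.0
eef_pos: [0.5588, 0.0416, 0.1324]
ee_rot: [-3.14, -0.001, -2.079]
force: [4.5, -7.1, 6.3]
width: 0.0134
gripper_force: 62.9
```

```bash
python3 - <<'E'
from h import *
s=get_state();print(s['t'],s['eef_pos'],np.degrees(s['ee_rot']),s['force'],s['moment'],s['q'])
E
```

```text
17.0 [0.55880898 0.04159346 0.13235674] [-1.79900628e+02 -4.97822052e-02 -1.19101257e+02] [ 4.4813063  -7.11188972  6.34599195] [-2.69380675 -1.71476656  0.06614811] [ 0.42501234  0.25195851 -0.37337012  0.00235724 -0.94513424 -0.93430449]
```

The wing is at 61° (knob about 0.11, tight). I release, rise straight up and move aside to look.

Emit:
servo_tool(moves=[{"dx":0,"dy":0,"dz":0,"roll":0,"jaw":0.5},{"dx":0,"dy":0,"dz":0,"roll":0,"jaw":0.5},{"dx":0,"dy":0,"dz":0,"roll":0,"jaw":0.5},{"dx":0,"dy":0,"dz":0,"roll":0,"jaw":0.5},{"dx":0,"dy":0,"dz":0.02,"roll":0,"jaw":0.5},{"dx":0,"dy":0,"dz":0.04,"roll":0,"jaw":0.5},{"dx":0,"dy":0,"dz":0.04,"roll":0,"jaw":0.5},{"dx":0,"dy":0,"dz":0.04,"roll":0,"jaw":0.5},{"dx":0,"dy":0,"dz":0.04,"roll":0,"jaw":0.5},{"dx":0,"dy":0,"dz":0.04,"roll":0,"jaw":0.5}])

```text
t: 18.25
eef_pos: [0.5577, 0.0427, 0.3526]
ee_rot: [3.141, -0.0, -2.079]
force: [0.3, 0.0, -0.7]
width: 0.044
gripper_force: 0.0
```

Emit:
servo_tool(moves=[{"dx":-0.01,"dy":-0.04,"dz":0.02,"roll":0,"jaw":0.5},{"dx":-0.01,"dy":-0.04,"dz":0,"roll":0,"jaw":0.5},{"dx":-0.01,"dy":-0.04,"dz":0,"roll":0,"jaw":0.5},{"dx":-0.01,"dy":-0.04,"dz":0,"roll":0,"jaw":0.5},{"dx":-0.01,"dy":-0.04,"dz":0,"roll":0,"jaw":0.5},{"dx":-0.01,"dy":-0.04,"dz":0,"roll":0,"jaw":0.5},{"dx":-0.01,"dy":-0.04,"dz":0,"roll":0,"jaw":0.5},{"dx":-0.01,"dy":-0.04,"dz":0,"roll":0,"jaw":0.5},{"dx":0,"dy":0,"dz":0,"roll":0,"jaw":0.5},{"dx":0,"dy":0,"dz":0,"roll":0,"jaw":0.5}])

```text
t: 19.5
eef_pos: [0.478, -0.2772, 0.3712]
ee_rot: [3.141, 0.0, -2.08]
force: [1.0, 0.1, 1.4]
width: 0.0441
gripper_force: 0.0
```

```bash
python3 - <<'E'
from h import *
im,d=save('top','top3')
im2,d=save('side','s3')
a=cv2.resize(im[172:282,208:362,::-1],(770,550),interpolation=cv2.INTER_CUBIC)
cv2.imwrite('pics/crop3.png',a)
print(get_state()['t'],get_state()['eef_pos'])
E
```

```text
19.6 [ 0.47835458 -0.2766185   0.3714404 ]
```

View pics/crop3.png

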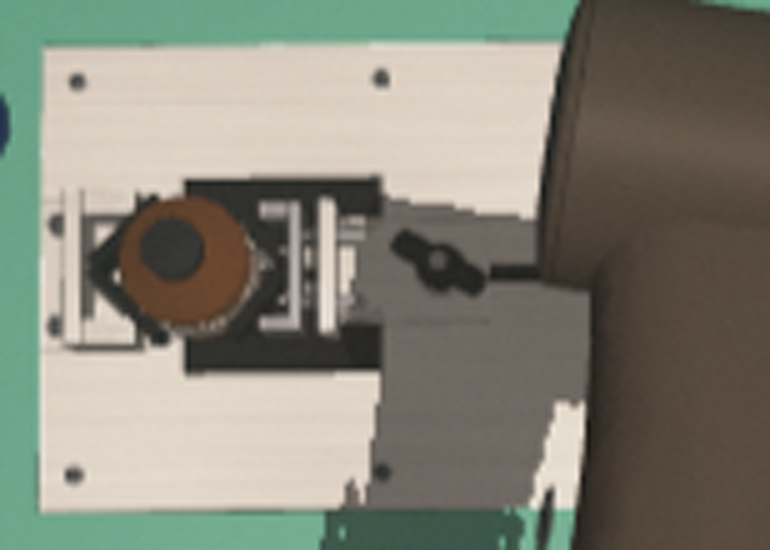

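The bottle stands upright between the pad V and the fixed V (cap at crop 172,249). The gap between pad plate and upright has shrunk from about 41 to 33 crop pixels, roughly 4.5 mm of spring compression. The wing is about 30° clockwise of the slot, so it's tight. I'm handing in.

```bash
python3 -c "
from station import *
print(job_done())"
```

```text
the job is handed in; nothing more can be done
None
```

The job is handed in: the bottle stands clamped between the sprung pad (about 4–5 mm compressed) and the V stop, the knob is tight at about 0.1 rad, the arm touched none of the bystanders, and it took about 20 s.

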